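# Ready the sample tube and hold the photometer's sprung lid at the gauge

## Robot

A 7-joint arm with a two-finger parallel gripper is mounted at the origin on the work surface. World frame = base frame: x ahead of the robot, y to its left, z up, the work surface at z = 0. Lengths are in m, angles in degrees, forces in N, time in s.
With the tool pointing down it reaches from about 0.425 to 0.875 m from the base axis. Payload 4.7 kg.
Tool frame: the origin (TCP) lies on the centre line of the jaws, within the pads' length; the fingertips stand 19 mm ahead of it and the grasp point (between the pads) is the TCP; z points along the fingers, y is the line along which they close (so a half turn about z gives the same grasp; the last joint's range is limited). The gripper opens to 87 mm and grips with 3 to 60 N. Pads are 19 mm wide; open, the fingers measure 117 mm over their backs; the gripper's body (75 mm by 190 mm) begins 51 mm behind the grasp point.
Start: joints at [68.417, 18.392, -4.016, 83.108, 1.295, 78.541, -3.26], TCP at [0.248, -0.601, 0.242] pointing down, gripper open.
Joint ranges: [-163.93, 163.93], [-17.29, 119.83], [-79.2, 71.16], [3.27, 140.29], [-89.18, 269.18], [5.43, 117.66], [-154.24, 154.24]. Speed limits (degrees/s): [147.25, 147.25, 180, 180, 180, 180, 180].

## Interface

Orientations are given as [roll, pitch, yaw] about the fixed x, y, z axes, in that order (R = Rz(yaw) Ry(pitch) Rx(roll)).
In Python, from cell import env, imaging gives the robot as it stands.
- The arm moves only by the shell command python3 -m crank 'ROWS' [OPENING] [FORCE]. ROWS is JSON, a list of rows, each an object of numbers: "x", "y", "z": the shift along the tool's x, y, z in m; "turn": the turn about the tool's z in rad. In form: [{"x": .., "y": .., "z": .., "turn": ..}, ...]. A call has 1 to 12 rows; each row is the pose to reach, as a shift and turn from the pose commanded when the call began, along the tool's axes at that moment; what a row does not reach only later rows make up. A row lasts 1/8 s, in which the tool goes at most 62.5 mm and 10.7 degrees, less where a joint would pass 70% of its speed; a pose out of reach is approached as far as the arm can. A call with a gripper value outside its range is refused whole. OPENING is the finger opening in m, from 0 to 0.087, set as the call begins (- or left out, the last holds). The fingers move at their own pace and stop on an object; FORCE is the grip in N (left out, the last holds). Time passes only in rows, so rows that repeat a pose let the fingers close. It gives the time, the measured TCP pose, the force, the opening and the grip force at its end, in the units of the state.
- env.get_obs(): the state, without advancing time (a new reading comes with each control period).
- imaging.read_camera(name): name is "scene" or "top"; returns the picture (480x640x3 uint8, red, green, blue); there is no depth.
- imaging.get_calibration(name): a dict with "camera_matrix" (3x3 intrinsics, pixels), "position" and "attitude" of the camera in the world. Camera axes: x right, y up, looking along -z (the intrinsics and any distortion apply to the point x, -y, -z); pixel columns grow to the right and rows downward; lengths in m; the calibration is good to about 2 mm. A picture is of the moment at which its call begins. get_calibration takes no time and is no camera call.
- env.sign_off(): hands the job in; it is judged then, once.
The state is a dict: "time_s": time; "qpos": joint angles; "joint_velocities": joint speeds; "effort": joint torques, N m; "tool_pos": TCP position; "tool_rot": TCP orientation; "force": force on the tool from outside, world axes, zero at the start; "wrist_torque": the same for the moment, N m; "grip_width": finger opening in m; "grasp_force": force on a finger pad.
Only numpy, scipy, OpenCV 4.12 (cv2) and the standard library are available. Lean on these libraries where they do the work, as an engineer would, in place of code of your own. Each camera call takes 0.05 s, during which the arm holds its last target. There are 200 camera calls.

## Task

I need both hands to load the photometer, so get it ready for me: take the long sample tube out of the wire rack and stand it in the holder cup, lowering it in rather than dropping it, and let go of it. Then lift the photometer's sprung lid by its bar until the lid lines up with the gauge arm beside it, and finish while still holding it steady at that angle, because it snaps shut if let go. Leave the gauge arm as it is set, and do not disturb the two short tubes, the dish or the wash bottle.

Things in the scene. Friction and masses are not known exactly. Their poses are not given: they have to be found in the camera images.
- tube_center (a point): The long sample tube: a closed glass test tube 150 mm long, 16 mm in diameter, round foot, with a dark rubber stopper (19 mm in diameter) on its top 14 mm; about 30 g, loose. The point is its centre, half-way up; its z axis points along the tube to the stopper. It starts upright in one of three places in the rack, its foot 7 mm above the table, so that its upper 90 mm stand clear of the rack's top wires; grip it there, between 105 and 140 mm above the foot.
- rack: White wire test-tube rack, fixed, 52 x 172 mm, 67 mm high, 2 x 7 square cells of 24 mm; origin under its centre, y along its long side. All three tubes stand in its row at local x = +12 mm, at local y = -72, 0 and +72 mm, in any order.
- short_a_center (a point): A short stoppered test tube, 98 mm long, 16 mm in diameter, standing in the rack (top 105 mm above the table): leave it there. The point is its centre.
- short_b_center (a point): The other short tube, same size, also left where it is. The point is its centre.
- cup_mouth (a point): The holder cup: a fixed white round cup, 66 mm high, straight-sided, 34 mm in diameter outside on a 64 mm foot disc, bore 24 mm in diameter, inner floor 6 mm above the table (60 mm deep). The point is the centre of its mouth, z up. With the tube standing in it the tube's centre is about 81 mm above the table.
- lid_hinge (a point): Middle of the lid's hinge axis, 98 mm above the table, on the far side of the photometer (a fixed white instrument 220 x 180 mm, 90 mm high, yawed). Axes fixed to the instrument: x points away from its front (front to hinge), y along the hinge axis, z up.
- lid_bar (a point): Centre of the lid's grip bar: a round steel bar 10 mm in diameter, parallel to the hinge (y), free for 90 mm between its two posts (each 10 mm thick, at local y = -50 and +50 mm), its axis 35 mm above the lid's upper face. It moves with the lid: in the lid's axes it lies 175 mm in front of the hinge (-x) and 41 mm above it (z). The lid is a grey plate 200 x 180 x 12 mm; the point's x and y axes lie in the plate. A round bar lets the lid turn between pinching fingers.
- lid (a joint): Angle of the lid, rad: 0 = shut (level), growing as its front edge rises, to 1.4. A spring pulls it shut; holding it at the bar takes about 3 to 9 N.
- gauge (a joint): Angle of the gauge arm, rad, same zero, direction and hinge axis as the lid: the lid lines up with the arm when both angles are equal. Set between 0.45 and 0.80, held by a stiff friction clamp; its end stands up to 255 mm above the table: pass over it.
- gauge_tip (a point): Free end of the gauge arm, a plain dark steel bar 12 x 12 mm that reaches 205 mm from the hinge axis, beside the lid, 122 mm from the lid's middle on its -y side. The point's x and y axes are those of the arm.
- dish: A covered clear dish, 92 mm in diameter, 17 mm high, loose; origin under its centre. Leave alone.
- wash: A white wash bottle with a blue cap and spout, 68 mm in diameter, 190 mm high, loose; origin under its centre. Leave alone.
- tube: The long sample tube again, with its origin at its foot.
Things that resemble listed ones, but are neither listed nor needed, are in the scene too. What is shaped like the tube but yellow is not meant.

How it is judged (in metres and radians):
On the way, in this order (a step that is already met when the one before it is completed fails the run):
1. the long tube is lowered, still in the fingers, to within 20 mm of the cup's floor (horizontal distance between tube_center and cup_mouth below 0.02 m and height (world z) of tube_center below 0.101 m and contact force between the fingers and tube above 0.5 N).
2. the long tube stands in the cup, released, with the lid still shut (horizontal distance between tube_center and cup_mouth below 0.015 m and height (world z) of tube_center below 0.09 m and angle between tube_center's own z axis and vertical below 0.2 rad and contact force between the fingers and tube below 0.2 N and linear speed of tube below 0.03 m/s and value of joint lid below 0.1 rad), for 0.2 s.
At the end, for the whole second after the job is handed in: The long tube stands in the cup, on its floor (centre below 90 mm, within 15 mm of the cup's axis), within 0.2 rad of upright, released and still; the robot holds the lid (over 1 N of contact, nothing else propping it), steady, within 0.07 rad of the gauge arm's angle (horizontal distance between tube_center and cup_mouth below 0.015 m and height (world z) of tube_center below 0.09 m and angle between tube_center's own z axis and vertical below 0.2 rad and contact force between the fingers and tube below 0.2 N and linear speed of tube below 0.03 m/s and angle between the x axis of lid_bar and the x axis of gauge_tip, either way round below 0.07 rad and velocity of joint lid between -0.05 and 0.05 rad/s and contact force between any of the fingers, the arm and lid above 1 N and contact force between tube and lid below 0.2 N); the arm keeps its last pose, push and grip.
It fails at once if the gauge arm's end is moved more than 10 mm (distance of gauge_tip from where it was at the start of the episode above 0.01 m).
It fails at once if a short tube is moved more than 25 mm (distance of short_a_center from where it was at the start of the episode above 0.025 m).
It fails at once if a short tube is moved more than 25 mm (distance of short_b_center from where it was at the start of the episode above 0.025 m).
It fails at once if the dish is moved more than 25 mm (distance of dish from where it was at the start of the episode above 0.025 m).
It fails at once if the wash bottle is moved more than 25 mm (distance of wash from where it was at the start of the episode above 0.025 m).
It also fails if it takes over 54 s, if anything falls off the work surface, if the arm or the gripper's body presses on something with over 40 N, if the wrist force passes 120 N, or if a joint passes its speed limit or range.

## Working session

There is one attempt and no reset: what is moved stays moved. The work goes in short steps, Python scripts to look and compute and a shell command to move; the robot and the scene stay as the last step left them, time stands still between calls to the robot, and variables do not carry over. Pictures are saved under pics/ and viewed, at most 10 in all, crops included, and the job is handed in when it is done.

```bash
mkdir -p pics
python3 - <<'E'
from cell import env, imaging
import cv2
for n in("scene","top"):
    im=imaging.read_camera(n); cv2.imwrite(f"pics/{n}0.png",im[:,:,::-1]); print(imaging.get_calibration(n))
print(env.get_obs())
E
```

```text
{'camera_matrix': array([[508.74000817,   0.        , 327.52348221],
       [  0.        , 508.74000817, 243.81040351],
       [  0.        ,   0.        ,   1.        ]]), 'position': array([1.10001351, 0.86889238, 0.81580451]), 'attitude': array([ 5.50730550e+01, -7.36904548e-02,  1.50581042e+02])}
{'camera_matrix': array([[502.66252085,   0.        , 317.50525769],
       [  0.        , 502.66252085, 241.14840379],
       [  0.        ,   0.        ,   1.        ]]), 'position': array([ 0.40588775, -0.02320279,  1.22078497]), 'attitude': array([  9.77170404,   1.70300144, -89.31218437])}
{'time_s': 0.1, 'qpos': array([68.41760216, 18.43508029, -4.01491986, 83.16758127,  1.29454704,
       78.54166335, -3.25901982]), 'joint_velocities': array([ 0.09654349, -0.04945466,  0.10571462, -0.20000953,  0.01233177,
        0.06809164, -0.01128848]), 'effort': array([-1.74765491e-04, -4.92571986e+01, -4.05762736e-01, -3.13400924e+01,
       -6.40259776e-02,  3.93980287e-02,  6.07519564e-05]), 'tool_pos': array([ 0.24736852, -0.60058661,  0.24057064]), 'tool_rot': array([-1.79900880e+02,  5.23490061e-03,  2.23922990e+01]), 'force': array([ 0.02240326, -0.47722851, -0.03233426]), 'wrist_torque': array([ 0.00525064, -0.04668185,  0.00343181]), 'grasp_force': 0.0, 'grip_width': 0.08743510712691017}
```

View pics/scene0.png

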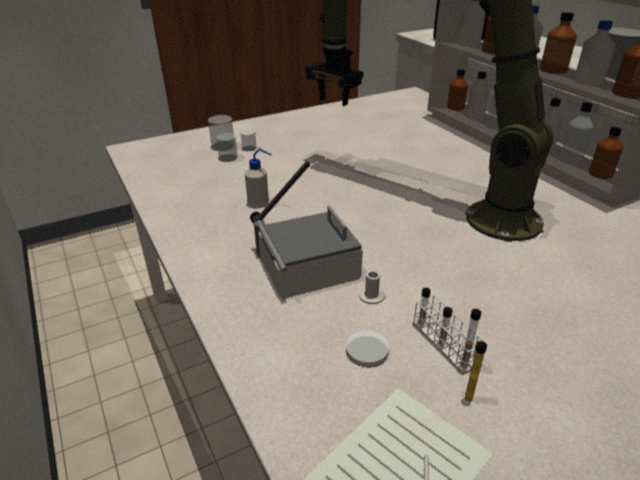

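View pics/top0.png

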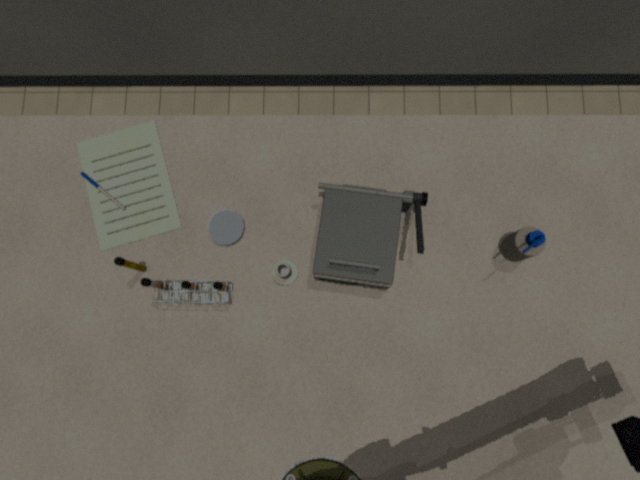

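The scene view shows the rack at about (445,325), with stoppers at (426,293), (447,313) and (474,315). A yellow look-alike stands outside the rack at (481,347). The cup is at (373,275), the lid bar at about (338,222), and the gauge arm runs from (256,217) to (307,165). I'm enlarging both views to confirm.

```bash
cat > h.py <<'E'
import numpy as np, cv2
from cell import env, imaging
from scipy.spatial.transform import Rotation as R
def cam(n):
    c=imaging.get_calibration(n); M=R.from_euler('xyz',c['attitude'],degrees=True).as_matrix()
    return c['camera_matrix'],np.array(c['position']),M
def ray(n,u,v):
    K,p,M=cam(n); d=np.linalg.solve(K,[u,v,1]); return p,M@(d*[1,-1,-1])
def atz(n,u,v,z):
    p,d=ray(n,u,v); return p+d*(z-p[2])/d[2]
def proj(n,X):
    K,p,M=cam(n); q=(M.T@(np.array(X)-p))*[1,-1,-1]; q=K@q; return q[:2]/q[2]
def tri(obs):
    A=0;b=0
    for n,u,v in obs:
        p,d=ray(n,u,v); d/=np.linalg.norm(d); P=np.eye(3)-np.outer(d,d); A=A+P;b=b+P@p
    return np.linalg.solve(A,b)
def crop(im,x,y,w,h,s):
    c=cv2.resize(im[y:y+h,x:x+w],None,fx=s,fy=s,interpolation=cv2.INTER_CUBIC); return c
E
python3 - <<'E'
import cv2,numpy as np
from h import crop
s=cv2.imread('pics/scene0.png');t=cv2.imread('pics/top0.png')
cv2.imwrite('pics/rack.png',np.clip(1.6*np.vstack([crop(t,105,245,200,75,4.0),crop(s,340,260,160,75,4).repeat(1,0) if 0 else cv2.resize(s[262:372,350:510],(436,300))[:, :].copy() if 0 else cv2.copyMakeBorder(crop(s,355,262,145,100,3),0,0,0,365,0)]),0,255).astype('uint8'))
cv2.imwrite('pics/lid.png',np.clip(1.6*np.hstack([crop(t,305,175,130,120,3),crop(s,240,155,130,145,3)[:360]]),0,255).astype('uint8'))
E
```

```text
(no output)
```

View pics/rack.png

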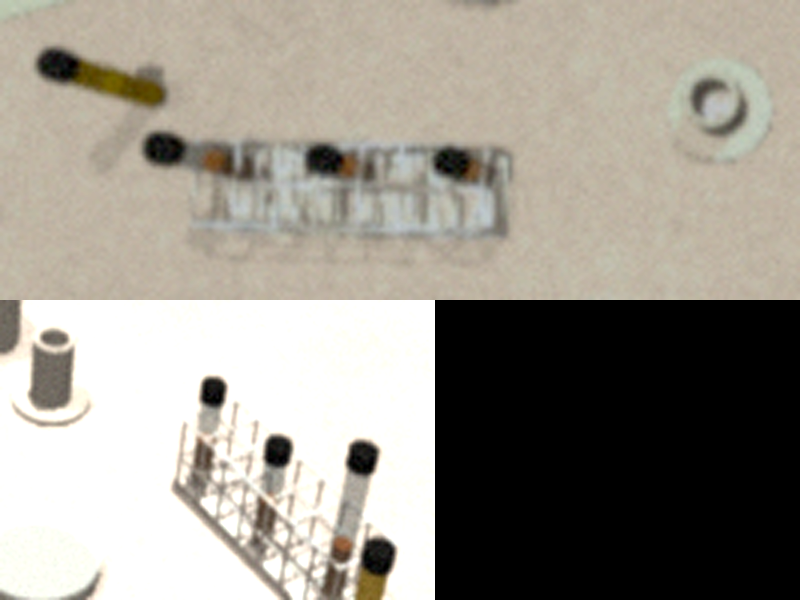

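View pics/lid.png

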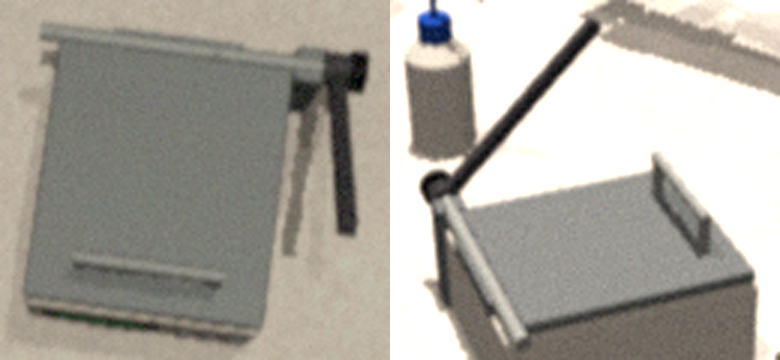

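The rack crop has three candidates in the rack plus one outside it, given as top-view pixels. The stoppers at (186,285) and (218,286) belong to the short tubes. The tube at (146,282) stands clearly taller in the scene view at (476,314) and is clear glass, so it is the long tube. The one at (119,261) is yellow and outside the rack, so it isn't meant. The lid crop shows the bar running from (329,262) to (379,268) in the top view and the gauge tip at (421,253).

Run:
```python
from h import *
np.set_printoptions(precision=4,suppress=True)
def T(a,b): 
    X=tri([('top',*a),('scene',*b)]); print(X, proj('top',X)-a, proj('scene',X)-b); return X
print('stopper');T((145.4,281.9),(475.4,314))
print('top only z.15',atz('top',145.4,281.9,.15),'scene',atz('scene',475.4,314,.15))
print('shorts', [atz('top',*p,.098) for p in((185.8,284.6),(218,285.1))],[atz('scene',*p,.098) for p in((425.5,292.5),(447.3,312))])
print('cup');T((284.3,271),(373,274.5)); print(atz('top',284.3,271,.066),atz('scene',373,274.5,.066))
print('bar');a=T((329.3,262),(345.3,229));b=T((379,268),(329,206.7));print((a+b)/2)
print([atz('top',*p,.139) for p in((329.3,262),(379,268))],[atz('scene',*p,.139) for p in((345.3,229),(329,206.7))])
print('tip');t=T((420.7,252.7),(308.3,163.3));print('base');c=T((420,198.3),(255.7,217.3))
print('dish',atz('top',227,227,.01),'wash',atz('top',533,240,.19))
```

```text
stopper
[0.4987 0.3807 0.1493] [ 0.1486 -0.1381] [0.228  0.0018]
top only z.15 [0.4983 0.3808 0.15  ] scene [0.4997 0.381  0.15  ]
shorts [array([0.4976, 0.308 , 0.098 ]), array([0.4972, 0.235 , 0.098 ])] [array([0.4996, 0.2386, 0.098 ]), array([0.4993, 0.3099, 0.098 ])]
cup
[0.5347 0.0902 0.0588] [ 0.0279 -0.0356] [0.0438 0.0048]
[0.5338 0.0895 0.066 ] [0.5402 0.0975 0.066 ]
bar
[ 0.5484 -0.0158  0.1324] [ 0.4283 -0.5926] [0.6449 0.094 ]
[ 0.5348 -0.1228  0.1365] [ 0.1455 -0.2088] [0.2079 0.0371]
[ 0.5416 -0.0693  0.1345]
[array([ 0.5462, -0.0149,  0.139 ]), array([ 0.534 , -0.1222,  0.139 ])] [array([ 0.5548, -0.0084,  0.139 ]), array([ 0.5372, -0.1195,  0.139 ])]
tip
[ 0.5545 -0.1963  0.234 ] [ 0.2388 -0.3581] [0.3198 0.0743]
base
[ 0.7008 -0.2213  0.1007] [ 0.4037 -0.6595] [0.6382 0.1785]
dish [0.648  0.2394 0.01  ] wash [ 0.5886 -0.4336  0.19  ]
```

Run:
```python
from h import *
from scipy.optimize import least_squares
np.set_printoptions(precision=4,suppress=True)
obs=[('bar',.054,'top',329.3,262),('bar',.054,'scene',345.3,229),('bar',-.054,'top',379,268),('bar',-.054,'scene',329,206.7),
('tip',0,'top',420.7,252.7),('tip',0,'scene',308.3,163.3),('hin',0,'top',420,198.3),('hin',0,'scene',255.7,217.3)]
def pt(p,k,y):
    l={'bar':[-.175,y,.139],'tip':[-.205*np.cos(p[3]),-.122,.098+.205*np.sin(p[3])],'hin':[0,-.122,.098]}[k]
    return R.from_euler('z',p[2]).apply(l)+[p[0],p[1],0]
f=lambda p:np.concatenate([proj(n,pt(p,k,y))-[u,v] for k,y,n,u,v in obs])
r=least_squares(f,[.71,-.09,-.13,.7]);print(r.x,np.degrees(r.x[2]),'\n',r.fun.reshape(-1,2)); print(pt(r.x,'bar',0),pt(r.x,'tip',0))
# cup overlays
out=[]
for n,(x,y) in(('top',(268,254)),('scene',(356,262))):
    im=np.mean([imaging.read_camera(n) for _ in range(4)],0)[:,:,::-1]
    c=np.clip(1.3*crop(im,x,y,36,42,11),0,255).astype('uint8').copy()
    for rad,z in((.017,.066),(.012,.066),(.032,.0)):
        a=np.linspace(0,6.283,60); P=np.array([proj(n,[.536+rad*np.cos(t),.092+rad*np.sin(t),z]) for t in a])
        cv2.polylines(c,[np.int32((P-[x,y]+.5)*11)],True,(0,0,255) if rad!=.012 else (0,200,0),1)
    out.append(c)
cv2.imwrite('pics/cup.png',np.hstack(out))
```

```text
[ 0.7167 -0.0955 -0.1452  0.7636] -8.321256869040337 
 [[ 0.8757 -2.3489]
 [-0.5542 -2.0173]
 [ 0.6659 -0.7709]
 [-0.2711 -0.8566]
 [ 0.0365  0.2327]
 [ 1.2337 -1.9083]
 [-1.994   0.3943]
 [ 2.0943  1.7327]]
[ 0.5435 -0.0702  0.139 ] [ 0.5525 -0.1948  0.2398]
```

View pics/cup.png

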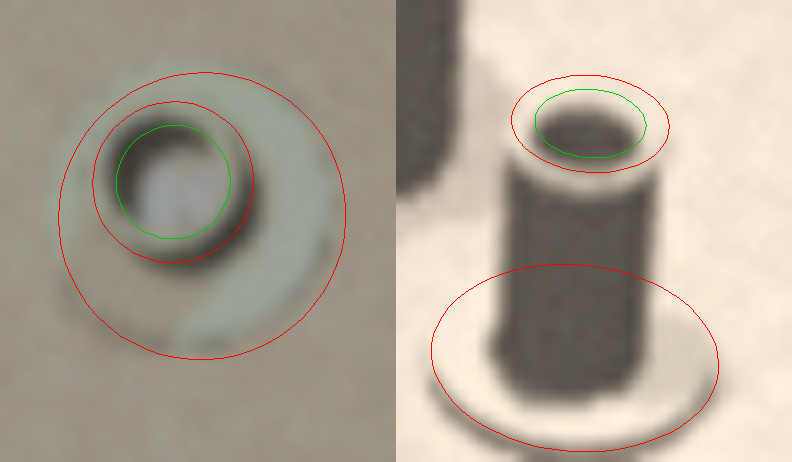

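The top-view disc and mouth both sit about 1 px up and left of the overlay drawn at (0.536, 0.092). In the scene view they sit about 1 px low. That puts the cup at about (0.538, 0.094), and the fitted gauge angle is about 0.75. Next I lift high and travel over everything with yaw 82, which suits both grasps.

```bash
python3 -m crank '[{"z":-0.06},{"z":-0.12},{"x":0.264,"y":-0.109,"z":-0.12,"turn":-1.04},{"x":0.264,"y":-0.109,"z":-0.12,"turn":-1.04},{"x":0.264,"y":-0.109,"z":-0.12,"turn":-1.04},{"x":0.264,"y":-0.109,"z":-0.12,"turn":-1.04},{"x":0.264,"y":-0.109,"z":-0.12,"turn":-1.04},{"x":0.425,"y":-0.367,"z":-0.12,"turn":-1.04},{"x":0.425,"y":-0.367,"z":-0.12,"turn":-1.04},{"x":0.425,"y":-0.367,"z":-0.12,"turn":-1.04},{"x":0.425,"y":-0.367,"z":-0.12,"turn":-1.04},{"x":0.425,"y":-0.367,"z":-0.12,"turn":-1.04}]' 0.06
```

```text
invalid input
```

```bash
python3 -m crank '[{"x":0,"y":0,"z":-0.06,"turn":0},{"x":0,"y":0,"z":-0.12,"turn":0},{"x":0.264,"y":-0.109,"z":-0.12,"turn":-1.04},{"x":0.264,"y":-0.109,"z":-0.12,"turn":-1.04},{"x":0.264,"y":-0.109,"z":-0.12,"turn":-1.04},{"x":0.264,"y":-0.109,"z":-0.12,"turn":-1.04},{"x":0.264,"y":-0.109,"z":-0.12,"turn":-1.04},{"x":0.425,"y":-0.367,"z":-0.12,"turn":-1.04},{"x":0.425,"y":-0.367,"z":-0.12,"turn":-1.04},{"x":0.425,"y":-0.367,"z":-0.12,"turn":-1.04},{"x":0.425,"y":-0.367,"z":-0.12,"turn":-1.04},{"x":0.425,"y":-0.367,"z":-0.12,"turn":-1.04}]' 0.06
```

```text
time_s: 2.0
tool_pos: [0.5008, -0.0971, 0.362]
tool_rot: [179.9, 0.0, 82.0]
force: [0.9, -1.0, 0.2]
grip_width: 0.0599
grasp_force: 0.0
```

```bash
python3 -m crank '[{"x":0.473,"y":-0.0685,"z":0,"turn":0},{"x":0.473,"y":-0.0685,"z":0,"turn":0},{"x":0.473,"y":-0.0685,"z":0,"turn":0},{"x":0.473,"y":-0.0685,"z":0,"turn":0},{"x":0.473,"y":-0.0685,"z":0,"turn":0},{"x":0.473,"y":-0.0685,"z":0,"turn":0},{"x":0.473,"y":-0.0685,"z":0,"turn":0},{"x":0.473,"y":-0.0685,"z":0,"turn":0},{"x":0.473,"y":-0.0685,"z":0.13,"turn":0},{"x":0.473,"y":-0.0685,"z":0.13,"turn":0},{"x":0.473,"y":-0.0685,"z":0.13,"turn":0},{"x":0.473,"y":-0.0685,"z":0.13,"turn":0}]' 0.06
python3 - <<'E'
from h import *
ims=[]
o=env.get_obs();print(o['tool_pos'])
t=imaging.read_camera('top');s=imaging.read_camera('scene')
cv2.imwrite('pics/pre.png',np.clip(1.4*np.hstack([crop(t,90,220,110,110,3.6),crop(s,400,230,110,110,3.6)])[:,:,::-1],0,255).astype('uint8'))
E
```

```text
time_s: 3.5
tool_pos: [0.4997, 0.3787, 0.2335]
tool_rot: [179.9, -0.1, 81.9]
force: [-1.4, 0.1, 0.7]
grip_width: 0.06
grasp_force: 0.0
[0.49966304 0.37867618 0.23348589]
```

View pics/pre.png

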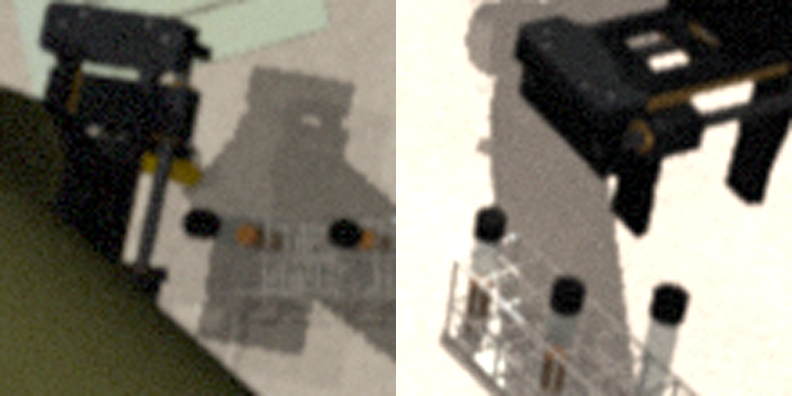

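The gripper straddles above the long tube, with its stopper at crop (202,222) in the top view and (668,303) in the scene view. The yellow tube is clear of the fingers, so I descend and grip.

```bash
python3 -m crank '[{"x":0.001,"y":0,"z":0.03,"turn":0},{"x":0.001,"y":0,"z":0.06,"turn":0},{"x":0.001,"y":0,"z":0.085,"turn":0},{"x":0.001,"y":0,"z":0.108,"turn":0},{"x":0.001,"y":0,"z":0.108,"turn":0},{"x":0.001,"y":0,"z":0.108,"turn":0}]' 0.06; python3 -m crank '[{"x":0,"y":0,"z":0,"turn":0},{"x":0,"y":0,"z":0,"turn":0},{"x":0,"y":0,"z":0,"turn":0},{"x":0,"y":0,"z":0,"turn":0},{"x":0,"y":0,"z":0,"turn":0},{"x":0,"y":0,"z":0,"turn":0}]' 0 12
```

```text
time_s: 4.35
tool_pos: [0.5002, 0.3802, 0.1259]
tool_rot: [179.9, -0.1, 82.0]
force: [-0.1, -0.7, 0.3]
grip_width: 0.0599
grasp_force: 0.0
time_s: 5.1
tool_pos: [0.4991, 0.3791, 0.1235]
tool_rot: [-180.0, 0.0, 82.0]
force: [0.3, 0.1, 0.2]
grip_width: 0.0182
grasp_force: 12.0
```

```bash
python3 -m crank '[{"x":0,"y":0,"z":-0.02,"turn":0},{"x":0,"y":0,"z":-0.04,"turn":0},{"x":0,"y":0,"z":-0.07,"turn":0},{"x":0,"y":0,"z":-0.1,"turn":0},{"x":0,"y":0,"z":-0.13,"turn":0},{"x":0,"y":0,"z":-0.16,"turn":0},{"x":0,"y":0,"z":-0.16,"turn":0},{"x":0,"y":0,"z":-0.16,"turn":0}]'
python3 - <<'E'
from h import *
o=env.get_obs();print(o['tool_pos'],o['grip_width'],o['grasp_force'])
t=imaging.read_camera('top');s=imaging.read_camera('scene')
cv2.imwrite('pics/lift.png',np.clip(1.4*np.hstack([crop(t,60,200,110,130,3.6),crop(s,410,180,110,130,3.6)])[:,:,::-1],0,255).astype('uint8'))
E
```

```text
time_s: 6.1
tool_pos: [0.4989, 0.379, 0.2836]
tool_rot: [180.0, 0.0, 82.0]
force: [-1.3, 0.3, -0.7]
grip_width: 0.0181
grasp_force: 12.0
[0.49886606 0.37902519 0.28360808] 0.01813286229298585 12.000090032815933
```

View pics/lift.png

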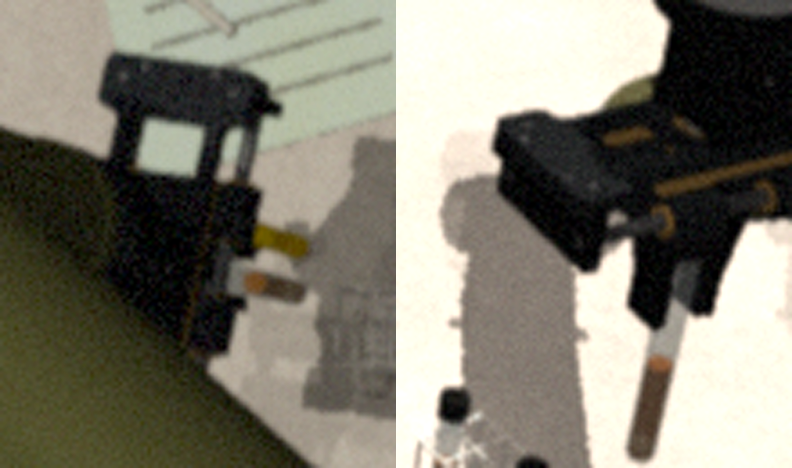

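The tube is out of the rack and held. Its foot is at scene pixel (478,306) and top pixel (142,281). I'm checking its tilt and offset.

Run:
```python
from h import *
f=tri([('top',142,281),('scene',477.8,305)]);print(f)
m=tri([('top',60+255/3.6,200+282/3.6),('scene',482.3,281)]);print(m)
for z in(.17,.27):
  for y in(.379,.381): print(z,y,proj('top',[.4989,y,z]),proj('scene',[.4989,y,z]))
```

```text
[0.49811568 0.38022042 0.17158029]
[0.49881513 0.37998521 0.22994512]
0.17 0.379 [142.77840827 280.79292683] [476.74505592 305.38617831]
0.17 0.381 [141.84388393 280.78417614] [477.48720193 306.00655866]
0.27 0.379 [123.39309145 276.00256449] [486.26135765 263.1757237 ]
0.27 0.381 [122.36442984 275.99323151] [487.06558827 263.76871205]
```

```bash
python3 -m crank '[{"x":-0.05,"y":0.014,"z":0,"turn":0},{"x":-0.1,"y":0.028,"z":0,"turn":0},{"x":-0.15,"y":0.043,"z":0,"turn":0},{"x":-0.2,"y":0.057,"z":0,"turn":0},{"x":-0.25,"y":0.071,"z":0,"turn":0},{"x":-0.278,"y":0.079,"z":0,"turn":0},{"x":-0.278,"y":0.079,"z":0,"turn":0},{"x":-0.278,"y":0.079,"z":0.03,"turn":0},{"x":-0.278,"y":0.079,"z":0.06,"turn":0},{"x":-0.278,"y":0.079,"z":0.08,"turn":0},{"x":-0.278,"y":0.079,"z":0.08,"turn":0},{"x":-0.278,"y":0.079,"z":0.08,"turn":0}]'
python3 - <<'E'
from h import *
o=env.get_obs();print(o['tool_pos'],o['grip_width'],o['grasp_force'])
ims=[]
for n,(x,y) in(('top',(255,240)),('scene',(340,230))):
    im=np.mean([imaging.read_camera(n) for _ in range(3)],0)
    c=np.clip(1.4*crop(im,x,y,55,70,7)[:,:,::-1],0,255).astype('uint8').copy()
    for cx,cy,col in((.5383,.0942,(0,0,255)),(o['tool_pos'][0],o['tool_pos'][1]+.001,(0,220,0))):
        P=np.array([proj(n,[cx+.017*np.cos(t),cy+.017*np.sin(t),.066]) for t in np.linspace(0,6.283,50)])
        cv2.polylines(c,[np.int32((P-[x,y]+.5)*7)],True,col,1)
    ims.append(c)
cv2.imwrite('pics/over.png',np.hstack(ims))
E
```

```text
time_s: 7.7
tool_pos: [0.539, 0.0936, 0.2045]
tool_rot: [179.9, -0.0, 82.0]
force: [0.7, 0.4, -0.4]
grip_width: 0.0187
grasp_force: 12.0
[0.5389936  0.0935598  0.20445879] 0.018673182646128435 11.999936699867249
```

View pics/over.png

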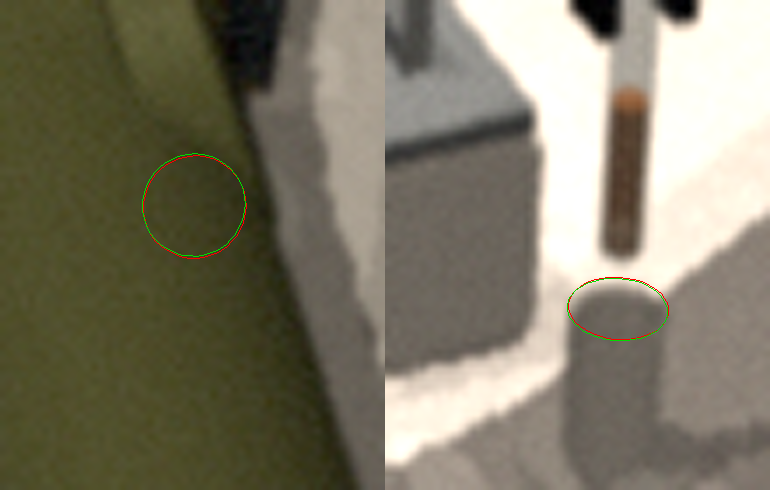

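In the scene view the tube hangs upright over the cup. The foot is at crop (621,250) and the mouth at (617,308). I'm lowering slowly and watching the force.

```bash
python3 -m crank '[{"x":0,"y":0.001,"z":0.01,"turn":0},{"x":0,"y":0.001,"z":0.018,"turn":0},{"x":0,"y":0.001,"z":0.026,"turn":0},{"x":0,"y":0.001,"z":0.034,"turn":0},{"x":0,"y":0.001,"z":0.042,"turn":0},{"x":0,"y":0.001,"z":0.042,"turn":0},{"x":0,"y":0.001,"z":0.042,"turn":0}]'
python3 - <<'E'
from h import *
o=env.get_obs();print(o['tool_pos'],o['force'],o['wrist_torque'])
E
```

```text
time_s: 8.88
tool_pos: [0.5396, 0.0928, 0.1617]
tool_rot: [180.0, -0.0, 82.0]
force: [0.0, 0.2, -0.8]
grip_width: 0.0184
grasp_force: 12.0
[0.5396396  0.09279374 0.16169989] [ 0.0460101   0.18130921 -0.84107038] [ 0.03065389 -0.08828177 -0.00347584]
```

```bash
python3 -m crank '[{"x":0,"y":0,"z":0.008,"turn":0},{"x":0,"y":0,"z":0.016,"turn":0},{"x":0,"y":0,"z":0.024,"turn":0},{"x":0,"y":0,"z":0.03,"turn":0},{"x":0,"y":0,"z":0.035,"turn":0},{"x":0,"y":0,"z":0.037,"turn":0},{"x":0,"y":0,"z":0.037,"turn":0},{"x":0,"y":0,"z":0.037,"turn":0}]'
python3 - <<'E'
from h import *
o=env.get_obs();print(o['tool_pos'],o['force'],o['wrist_torque'])
im=np.mean([imaging.read_camera('scene') for _ in range(3)],0)
c=np.clip(1.4*crop(im,340,220,60,80,7)[:,:,::-1],0,255).astype('uint8');cv2.imwrite('pics/in.png',c)
for z in (.066,.143): print(z,proj('scene',[.5396,.0938,z]))
E
```

```text
time_s: 9.88
tool_pos: [0.5397, 0.0927, 0.1248]
tool_rot: [180.0, -0.0, 82.0]
force: [0.0, 0.1, -0.6]
grip_width: 0.0185
grasp_force: 12.0
[0.53966769 0.09274164 0.12477266] [ 0.00278144  0.14448097 -0.63787734] [-0.00280783 -0.04430086 -0.01190668]
0.066 [372.33846996 273.57955829]
0.143 [374.07829662 247.12650081]
```

View pics/in.png

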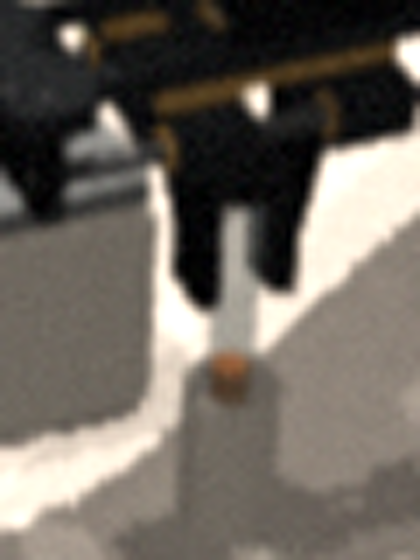

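The tube is in the cup, with the liquid band at crop (229,378) at the mouth. I release it and retreat upwards.

```bash
python3 -m crank '[{"x":0,"y":0,"z":0.001,"turn":0},{"x":0,"y":0,"z":0.001,"turn":0},{"x":0,"y":0,"z":0.001,"turn":0},{"x":0,"y":0,"z":0.001,"turn":0},{"x":0,"y":0,"z":0.001,"turn":0},{"x":0,"y":0,"z":0.001,"turn":0}]' 0.055; python3 -m crank '[{"x":0,"y":0,"z":-0.02,"turn":0},{"x":0,"y":0,"z":-0.05,"turn":0},{"x":0,"y":0,"z":-0.09,"turn":0},{"x":0,"y":0,"z":-0.12,"turn":0},{"x":0,"y":0,"z":-0.12,"turn":0},{"x":-0.05,"y":0.008,"z":-0.12,"turn":0},{"x":-0.1,"y":0.015,"z":-0.12,"turn":0},{"x":-0.159,"y":0.024,"z":-0.12,"turn":0},{"x":-0.159,"y":0.024,"z":-0.12,"turn":0},{"x":-0.159,"y":0.024,"z":-0.12,"turn":0},{"x":-0.159,"y":0.024,"z":-0.12,"turn":0}]'
python3 - <<'E'
from h import *
print(env.get_obs()['tool_pos'])
s=imaging.read_camera('scene');cv2.imwrite('pics/s2.png',np.clip(1.4*crop(s,235,130,165,180,3.3)[:,:,::-1],0,255).astype('uint8'))
E
```

```text
time_s: 10.78
tool_pos: [0.5394, 0.0927, 0.1235]
tool_rot: [-180.0, 0.0, 82.0]
force: [-0.3, 1.1, -0.5]
grip_width: 0.0543
grasp_force: 0.0
time_s: 12.15
tool_pos: [0.541, -0.0662, 0.2435]
tool_rot: [-180.0, -0.0, 82.1]
force: [0.3, -0.5, 0.2]
grip_width: 0.0551
grasp_force: 0.0
[ 0.5410037  -0.06621202  0.24351777]
```

```bash
python3 -m crank '[{"x":0,"y":0,"z":0.03,"turn":0},{"x":0,"y":0,"z":0.06,"turn":0},{"x":0,"y":0,"z":0.08,"turn":0},{"x":0,"y":0,"z":0.09,"turn":0},{"x":0,"y":0,"z":0.1,"turn":0},{"x":0,"y":0,"z":0.1,"turn":0}]'; python3 -m crank '[{"x":0,"y":0,"z":0,"turn":0},{"x":0,"y":0,"z":0,"turn":0},{"x":0,"y":0,"z":0,"turn":0},{"x":0,"y":0,"z":0,"turn":0},{"x":0,"y":0,"z":0,"turn":0},{"x":0,"y":0,"z":0,"turn":0},{"x":0,"y":0,"z":0,"turn":0},{"x":0,"y":0,"z":0,"turn":0}]' 0 6
```

```text
time_s: 12.95
tool_pos: [0.5409, -0.068, 0.1433]
tool_rot: [-180.0, -0.0, 82.0]
force: [-0.9, -0.3, 0.2]
grip_width: 0.0551
grasp_force: 0.0
time_s: 13.95
tool_pos: [0.5441, -0.0686, 0.144]
tool_rot: [179.6, -0.0, 82.0]
force: [8.4, -1.5, -5.9]
grip_width: 0.0097
grasp_force: 6.0
```

```bash
python3 -m crank '[{"x":0,"y":0.0035,"z":0,"turn":0},{"x":0,"y":0.0035,"z":0,"turn":0},{"x":0,"y":0.0035,"z":0,"turn":0},{"x":0,"y":0.0035,"z":0,"turn":0}]' 0 40
python3 - <<'E'
from h import *
from scipy.optimize import minimize_scalar
o=env.get_obs();print(o['tool_pos'],o['force'])
Y=np.radians(-8.2);Rz=R.from_euler('z',Y)
def tip(t,r=.205): return Rz.apply([-.175-(-.175)-r*np.cos(t),-.122,.098+r*np.sin(t)])+np.array([.5441,-.0686,0])+Rz.apply([.175,0,0])
for n,u,v in(('top',420.7,252.7),('scene',308.3,163.3)):
    r=minimize_scalar(lambda t:np.sum((proj(n,tip(t))-[u,v])**2),bounds=(.3,1),method='bounded');print(n,r.x,proj(n,tip(r.x))-[u,v],proj(n,tip(0,0)))
    # direction-based, base pixel free
    b=dict(top=(420,198.3),scene=(255.7,217.3))[n]; a=np.arctan2(v-b[1],u-b[0])
    r=minimize_scalar(lambda t:(np.arctan2(*(proj(n,tip(t))-proj(n,tip(0,0)))[::-1])-a)**2,bounds=(.3,1),method='bounded');print('dir',r.x)
E
```

```text
time_s: 14.45
tool_pos: [0.5442, -0.0686, 0.1435]
tool_rot: [-180.0, 0.0, 82.0]
force: [-1.0, -0.3, 1.2]
grip_width: 0.0085
grasp_force: 40.0
[ 0.54422387 -0.06861394  0.14354943] [-0.9877938  -0.30150386  1.19970809]
top 0.7637872888610344 [-0.8108314  -0.21458399] [417.13903611 198.31535844]
dir 0.6726270419540006
scene 0.762722339114796 [ 1.28739546 -1.55600083] [257.77507736 219.46276783]
dir 0.7164715979917723
```

The bar is gripped and centred, so I start the arc.

```bash
python3 -m crank '[{"x":0,"y":0.0028,"z":-0.0104,"turn":0},{"x":0,"y":0.0062,"z":-0.0207,"turn":0},{"x":0,"y":0.0102,"z":-0.0307,"turn":0},{"x":0,"y":0.0148,"z":-0.0404,"turn":0},{"x":0,"y":0.0199,"z":-0.0499,"turn":0},{"x":0,"y":0.0199,"z":-0.0499,"turn":0},{"x":0,"y":0.0199,"z":-0.0499,"turn":0}]'
```

```text
time_s: 15.32
tool_pos: [0.5633, -0.0711, 0.1937]
tool_rot: [-179.8, 0.0, 82.0]
force: [-6.1, 1.9, -4.6]
grip_width: 0.0087
grasp_force: 40.0
```

```bash
python3 -m crank '[{"x":0,"y":0.0058,"z":-0.0091,"turn":0},{"x":0,"y":0.012,"z":-0.0179,"turn":0},{"x":0,"y":0.0188,"z":-0.0263,"turn":0},{"x":0,"y":0.0261,"z":-0.0343,"turn":0},{"x":0,"y":0.0338,"z":-0.0417,"turn":0},{"x":0,"y":0.042,"z":-0.0488,"turn":0},{"x":0,"y":0.0478,"z":-0.0533,"turn":0},{"x":0,"y":0.0535,"z":-0.0573,"turn":0},{"x":0,"y":0.0535,"z":-0.0573,"turn":0},{"x":0,"y":0.0535,"z":-0.0573,"turn":0},{"x":0,"y":0.0535,"z":-0.0573,"turn":0}]'
python3 - <<'E'
from h import *
o=env.get_obs();print(o['tool_pos'],o['force'],o['joint_velocities'].round(2))
s0=cv2.imread('pics/scene0.png')
s=np.mean([imaging.read_camera('scene') for _ in range(4)],0)[:,:,::-1]
c=np.clip(1.5*crop(s,235,130,160,160,3.7),0,255).astype('uint8')
cv2.imwrite('pics/final.png',c)
E
```

```text
time_s: 16.7
tool_pos: [0.6143, -0.0778, 0.2522]
tool_rot: [-179.6, 0.0, 82.0]
force: [-14.0, 2.3, 4.7]
grip_width: 0.0088
grasp_force: 40.0
[ 0.61430457 -0.07779342  0.25216009] [-13.98439582   2.30402968   4.69812887] [ 0.03 -0.11 -0.1  -0.04  0.14 -0.14  0.09]
```

View pics/final.png

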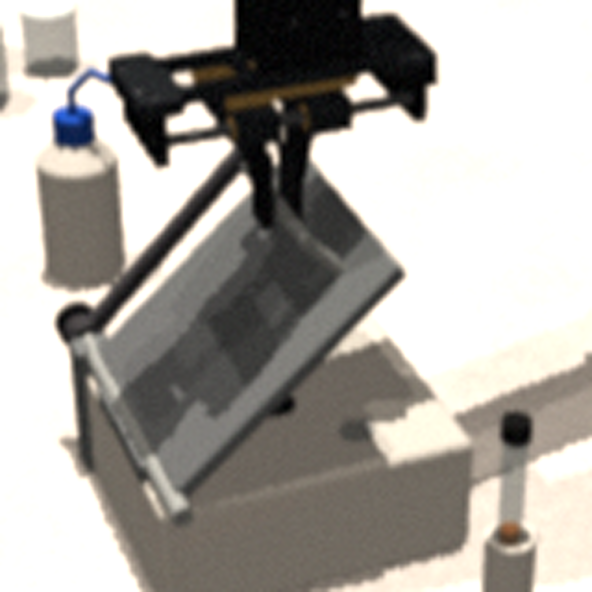

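The final view shows the lid raised by its bar, nearly parallel to the gauge arm, which runs from crop (85,320) to (240,160). The lid's near edge runs from (185,500) to (400,275). The tube stands in the cup at (515,500). I'm comparing the two angles with fitted lines.

Run:
```python
from h import *
from scipy.optimize import brentq
s0=cv2.imread('pics/scene0.png').astype(float).sum(2)/3
s1=np.mean([imaging.read_camera('scene') for _ in range(3)],0).mean(2)
def lin(P): 
    vx,vy,x,y=cv2.fitLine(np.float32(P),cv2.DIST_HUBER,0,.01,.01).ravel(); r=np.abs((np.array(P)-[x,y])@[-vy,vx]); return np.arctan2(vy,vx)%np.pi,(x,y),r.max()
def gauge(im,y0,y1):  # dark centroid per row near expected line
    P=[]
    for v in range(y0,y1):
        u=255.7+(217.3-v)*52.6/54; a=np.arange(int(u)-9,int(u)+10); w=np.clip(75-im[v,a],0,None)
        if w.sum()>20: P.append((np.sum(a*w)/w.sum(),v))
    return P
def edge(im,p,q): # strongest gradient perpendicular to segment
    p,q=np.array(p,float),np.array(q,float);d=(q-p)/np.linalg.norm(q-p);n=np.array([-d[1],d[0]]);P=[]
    sm=cv2.GaussianBlur(im,(0,0),1).astype('float32')
    for t in np.linspace(.1,.9,40):
        c=p+t*(q-p);k=np.arange(-4,4.01,.25);X=c+k[:,None]*n
        g=np.abs(np.gradient(cv2.remap(sm,np.float32(X[:,:1]),np.float32(X[:,1:]),cv2.INTER_LINEAR).ravel()));P.append(X[g.argmax()])
    return P
Rz=R.from_euler('z',np.radians(-8.2));H=np.array([.7173,-.0936,.098])
def ang(t,y,off):
    e=Rz.apply([-np.cos(t),0,np.sin(t)]);n=Rz.apply([np.sin(t),0,np.cos(t)]);b=H+Rz.apply([0,y,0])+off*n
    d=proj('scene',b+.18*e)-proj('scene',b+.04*e);return np.arctan2(d[1],d[0])%np.pi
def th(a,y,off): return brentq(lambda t:ang(t,y,off)-a,.4,1.1)
for nm,im,r in(('g0',s0,(172,206)),('g1',s1,(178,206))):
    a,c,m=lin(gauge(im,*r));print(nm,np.degrees(a),m,'theta',th(a,-.122,0))
k=lambda x,y:(235+x/3.7,130+y/3.7)
for nm,p,q,y,o in(('lid near outer',k(188,490),k(403,273),.09,-.006),('inner',k(175,487),k(395,262),.09,.006)):
    a,c,m=lin(edge(s1,p,q));print(nm,np.degrees(a),m,'theta',th(a,y,o))
print([proj('scene',H+Rz.apply([0,.09,0])).round(1)],k(185,500))
```

```text
g0 133.34001 0.7700823919794456 theta 0.7345156924812163
g1 133.103 0.5218742313431334 theta 0.7392152002238102
lid near outer 137.93349 5.729015829483844 theta 0.655857384590176
inner 137.82559 1.58744850760413 theta 0.6570501132347548
[array([281.2, 264.8])] (285.0, 265.1351351351351)
```

Run:
```python
from h import *
s1=np.mean([imaging.read_camera('scene') for _ in range(3)],0).astype('uint8')
g=cv2.cvtColor(s1,cv2.COLOR_RGB2GRAY)[130:290,235:395]
g=cv2.resize(g,None,fx=3.7,fy=3.7,interpolation=cv2.INTER_CUBIC)
L=cv2.createLineSegmentDetector(cv2.LSD_REFINE_STD).detect(g)[0].reshape(-1,4)
for l in L:
    d=np.hypot(l[2]-l[0],l[3]-l[1]);a=np.degrees(np.arctan2(l[3]-l[1],l[2]-l[0]))%180
    if d>60 and 120<a<150: print(l.round(),d.round(),a.round(2))
```

```text
[243. 169.  99. 334.] 219.0 131.06
[405. 275. 324. 357.] 116.0 134.79
[125. 274. 231. 150.] 163.0 130.88
[109. 337. 249. 191.] 202.0 133.73
[180. 488. 395. 270.] 306.0 134.65
[341. 274. 299. 320.] 63.0 132.79
```

Run:
```python
from h import *
from scipy.optimize import brentq
Rz=R.from_euler('z',np.radians(-8.2));H=np.array([.7173,-.0936,.098])
k=lambda x,y:np.array((235+(x+.5)/3.7-.5,130+(y+.5)/3.7-.5))
# plane at local y: back-project both pixels of an edge onto it -> true angle
def th(y,l,yaw=-8.2):
    Rz=R.from_euler('z',np.radians(yaw));P=[]
    for u in(l[:2],l[2:]):
        p,d=ray('scene',*k(*u));n=Rz.apply([0,1,0]);P.append(Rz.inv().apply(p+d*(n@(H-p)+y)/(n@d)-H))
    d=P[0]-P[1];return np.arctan(-d[2]/d[0]).round(4),np.linalg.norm(d).round(3),np.round(P,3).tolist()
for yaw in(-9,-8.2,-7.4):
  print(yaw);
  for nm,y,l in(('g up',-.116,(125,274,231,150)),('g low',-.116,(243,169,99,334)),('lid far',-.09,(249,191,109,337)),('near',.09,(180,488,395,270)),('near low',.09,(405,275,324,357))): print(nm,*th(y,l,yaw))
# same from start picture
g=cv2.imread('pics/scene0.png',0)[130:290,235:395];g=cv2.resize(g,None,fx=3.7,fy=3.7,interpolation=cv2.INTER_CUBIC)
for l in cv2.createLineSegmentDetector().detect(g)[0].reshape(-1,4):
    if np.hypot(l[2]-l[0],l[3]-l[1])>100 and 120<np.degrees(np.arctan2(l[3]-l[1],l[2]-l[0]))%180<150: print(l.round(),th(-.116,l)[:2])
```

```text
-9
g up 0.7948 0.116 [[-0.029, -0.116, 0.045], [-0.11, -0.116, 0.128]]
g low 0.7858 0.157 [[-0.118, -0.116, 0.112], [-0.007, -0.116, 0.0]]
lid far 0.7339 0.142 [[-0.114, -0.09, 0.108], [-0.008, -0.09, 0.013]]
near 0.7345 0.192 [[-0.007, 0.09, 0.008], [-0.149, 0.09, 0.137]]
near low 0.7347 0.071 [[-0.156, 0.09, 0.132], [-0.103, 0.09, 0.084]]
-8.2
g up 0.789 0.115 [[-0.03, -0.116, 0.045], [-0.112, -0.116, 0.127]]
g low 0.7798 0.157 [[-0.12, -0.116, 0.111], [-0.008, -0.116, 0.0]]
lid far 0.7274 0.142 [[-0.116, -0.09, 0.107], [-0.009, -0.09, 0.013]]
near 0.7267 0.192 [[-0.005, 0.09, 0.008], [-0.149, 0.09, 0.136]]
near low 0.7268 0.071 [[-0.156, 0.09, 0.131], [-0.102, 0.09, 0.083]]
-7.4
g up 0.7831 0.115 [[-0.032, -0.116, 0.045], [-0.114, -0.116, 0.126]]
g low 0.7736 0.157 [[-0.122, -0.116, 0.11], [-0.01, -0.116, 0.0]]
lid far 0.7207 0.142 [[-0.117, -0.09, 0.106], [-0.011, -0.09, 0.013]]
near 0.7187 0.192 [[-0.004, 0.09, 0.008], [-0.149, 0.09, 0.134]]
near low 0.7187 0.071 [[-0.155, 0.09, 0.129], [-0.102, 0.09, 0.082]]
[276. 131.  99. 334.] (np.float64(0.7805), np.float64(0.193))
[125. 272. 258. 120.] (np.float64(0.7782), np.float64(0.142))
```

The fitted lines give the lid at 0.727 and the gauge at 0.780, both consistent across the yaw values I tried. I raise the lid by about 0.05 rad, with a small radial relief.

```bash
python3 -m crank '[{"x":0,"y":0.002,"z":-0.0025,"turn":0},{"x":0,"y":0.004,"z":-0.005,"turn":0},{"x":0,"y":0.0058,"z":-0.0075,"turn":0},{"x":0,"y":0.0058,"z":-0.0075,"turn":0},{"x":0,"y":0.0058,"z":-0.0075,"turn":0},{"x":0,"y":0.0058,"z":-0.0075,"turn":0},{"x":0,"y":0.0058,"z":-0.0075,"turn":0},{"x":0,"y":0.0058,"z":-0.0075,"turn":0}]'
cat > m.py <<'E'
from h import *
H=np.array([.7173,-.0936,.098]);k=lambda x,y:np.array((235+(x+.5)/3.7-.5,130+(y+.5)/3.7-.5));Rz=R.from_euler('z',np.radians(-8.2))
def th(y,l):
    P=[]
    for u in(l[:2],l[2:]):
        p,d=ray('scene',*k(*u));n=Rz.apply([0,1,0]);P.append(Rz.inv().apply(p+d*(n@(H-p)+y)/(n@d)-H))
    d=P[0]-P[1];return np.arctan(-d[2]/d[0]).round(4)
s=np.mean([imaging.read_camera('scene') for _ in range(3)],0).astype('uint8')
g=cv2.resize(cv2.cvtColor(s,cv2.COLOR_RGB2GRAY)[130:290,235:395],None,fx=3.7,fy=3.7,interpolation=cv2.INTER_CUBIC)
for l in cv2.createLineSegmentDetector().detect(g)[0].reshape(-1,4):
    if np.hypot(l[2]-l[0],l[3]-l[1])>70 and 120<np.degrees(np.arctan2(l[3]-l[1],l[2]-l[0]))%180<150: print(l.round(),[th(y,l) for y in(-.116,-.09,.09)])
o=env.get_obs();print(o['tool_pos'],o['force'],o['joint_velocities'].round(2))
E
python3 m.py
```

```text
time_s: 18.2
tool_pos: [0.6215, -0.0788, 0.2575]
tool_rot: [-179.7, -0.0, 82.0]
force: [-6.0, 2.5, -6.9]
grip_width: 0.0081
grasp_force: 40.0
[236. 176.  99. 333.] [np.float64(0.7797), np.float64(0.7797), np.float64(0.7797)]
[395. 268. 309. 361.] [np.float64(0.769), np.float64(0.769), np.float64(0.769)]
[110. 336. 239. 189.] [np.float64(0.7775), np.float64(0.7775), np.float64(0.7775)]
[125. 273. 228. 153.] [np.float64(0.7845), np.float64(0.7845), np.float64(0.7845)]
[180. 487. 385. 262.] [np.float64(0.7738), np.float64(0.7738), np.float64(0.7738)]
[ 0.62153499 -0.07878378  0.25754463] [-6.7636178   2.8124825  -7.26087816] [ 0.02 -0.06 -0.01  0.04  0.01  0.02 -0.01]
```

The lid is at about 0.774 and the gauge at about 0.781. The arm is steady and the forces are sound, so I'm handing in.

```bash
python3 -c "
from cell import env
print(env.sign_off())"
```

```text
the job is handed in; nothing more can be done
None
```

I stood the long tube in the holder cup and let go of it. The arm is holding the lid steady at about 0.774 rad, against about 0.781 rad for the gauge arm (both measured from the camera), and the job is handed in, but no verdict came back.

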